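# Stand the long tamping rod in the jar

### The arm

A 6-joint arm with a two-finger parallel gripper is mounted at the origin on the work surface. World frame = base frame: x ahead of the robot, y to its left, z up, the work surface at z = 0. Lengths are in m, angles in degrees, forces in N, time in s.
With the tool pointing down it reaches from about 0.425 to 0.925 m from the base axis. Payload 12.5 kg.
Tool frame: the origin (TCP) lies between the finger pads; the fingertips stand 8 mm ahead of it and the grasp point (between the pads) lies 11 mm behind it (ctrl.tcp_to_tips is the z of the fingertips in the tool frame, in m); z points along the fingers, y is the line along which they close (so a half turn about z gives the same grasp; the last joint's range is limited). The gripper opens to 85 mm and grips with 20 to 120 N. Pads are 22 mm wide; open, the fingers measure 114 mm over their backs; the gripper's body (76 mm by 85 mm) begins 54 mm behind the grasp point. The pads swing forward as they close: fully open they stand 13 mm farther back than shut.
Start: joints at [-74.232, 28.126, 89.318, -0, 62.55, -6.05], TCP at [0.232, -0.58, 0.239] pointing down, gripper open.
Joint ranges: [-177.58, 177.58], [-47.91, 125.51], [2.72, 160], [-65.01, 245.01], [3.68, 167.84], [-153.87, 153.87]. Speed limits (degrees/s): [127.2, 127.2, 159.86, 180, 180, 180].

### API

Orientations are given as a 3x3 rotation matrix whose columns are the frame's x, y, z axes.
In Python, from rig import get_state, snapshot, ticket, ctrl gives the robot as it stands.
- The arm moves only by the tool carry_out, never from a script. Its argument "rows" is a list of rows, each a list of 7 numbers: the shift along the tool's x, y, z scaled (see below), then the turn, a rotation vector about the tool's x, y, z scaled (see below), then the closure, from -1 (fully open) to 1 (shut). A call has 1 to 10 rows; each row shifts and turns the commanded pose from where the row before left it, along the tool's axes as they then stand; what a row does not reach is not made up. The controller multiplies each number of a shift by 3 cm and each number of a turn by 0.1 rad. A row lasts 1/8 s, in which the tool goes at most 62.5 mm and 10.7 degrees, less where a joint would pass 70% of its speed; a pose out of reach is approached as far as the arm can. A call with a number of a shift or a turn outside -1 to 1 is refused whole. A call with a gripper value outside its range is refused whole. The fingers move at their own pace and stop on an object; "newtons" is the grip in N (left out, the last holds). Time passes only in rows, so rows that do not move let the fingers close. It gives the time, the measured TCP pose, the force, the opening and the grip force at its end, in the units of the state.
- get_state(): the state, without advancing time (a new reading comes with each control period).
- snapshot(name): name is "scene" or "top" or "wrist"; returns a dict with "img" (420x560x3 uint8, red, green, blue), "fx", "fy", "cx", "cy" (pixels), "R" (3x3) and "t" (3): a world point X has camera coordinates R X + t; the wrist camera has in their place "mount" (4x4, takes a point from camera to tool coordinates, whose origin is the TCP and whose axes are the flange's). Camera axes: x right, y down, z forward; pixel columns grow to the right and rows downward; lengths in m; the calibration is good to about 2 mm. A picture is of the moment at which its call begins: read the wrist's pose just before it. There is no depth.
- ticket.job_done(): hands the job in; it is judged then, once.
The state is a dict: "t": time; "joint_positions": joint angles; "qvel": joint speeds; "joint_efforts": joint torques, N m; "position": TCP position; "eef_rot": TCP orientation; "ft_force": force on the tool from outside, world axes, zero at the start; "ft_torque": the same for the moment, N m; "opening": opening from 0.0 (shut) to 1.0 (fully open); "gripper_force": force on a finger pad.
Only numpy, scipy, OpenCV 4.12 (cv2) and the standard library are available. Lean on these libraries where they do the work, as an engineer would, in place of code of your own. Each camera call takes 0.05 s, during which the arm holds its last target. There are 200 camera calls.

### The job

Two steel tamping rods lie on the bench beside the chromatograph. Pick up the longer one by its ball knob, ease your grip so that it swings down and hangs plumb, then tighten up again and lower it gently, foot first, into the tall steel jar. Let go only once the foot is down on the jar's floor, leave it standing upright there, and leave the shorter rod where it lies.

Things in the scene. Friction and masses are not known exactly. Their poses are not given: they have to be found in the camera images.
- tamper: The longer of two tamping rods, 178 mm overall, 185 to 265 g, lying on the bench: a hard white ball knob 36 mm across, a steel rod 8 mm thick and a square steel foot, 36 x 36 x 14 mm, most of the weight. Origin: centre of the ball, 18 mm above the bench. Its x axis runs along the rod from foot to ball (straight up when plumb); the foot's flat end is at x = -160 mm.
- tamper_ball (a point): Centre of its ball. Pinched level across the ball, square to the rod, the rod pivots about the line between the contacts. A firm grip (60 N or more) can hold it far off plumb; as it eases below 20 N it swings to within a few degrees of plumb in 1 to 2 s, and 5 N per finger still carries it. From 60 N to nothing takes only about 2.5 mm of opening, so ease in steps of about 0.25 mm.
- tamper_foot (a point): Centre of the flat end of the longer rod's square foot.
- short_tamper: The shorter tamping rod, a bystander: the same ball knob and foot, 108 mm overall. Origin: centre of its ball; x axis from foot to ball, foot end at x = -90 mm.
- jar: Open round jar of plain steel, fixed to the bench: 100 mm across and 100 mm tall, wall 4 mm, so 92 mm across inside; floor 6 mm thick. Origin: centre of its underside, on the bench; z up.

How it is judged (in metres and radians):
On the way, in this order (a step that is already met when the one before it is completed fails the run):
1. the longer rod hangs plumb (within 14 degrees) and nearly still from the fingers, its foot more than 20 mm above the bench (angle between tamper's own x axis and vertical below 0.245 rad and height (world z) of tamper above 0.15 m and height (world z) of tamper_foot above 0.02 m and angular speed of tamper below 0.6 rad/s and contact force between the fingers and tamper above 1 N), for 0.3 s.
2. its foot is lowered to within 20 mm of the jar's floor while the fingers still hold the rod (z of tamper_foot in the frame of jar below 0.026 m and horizontal distance between tamper_foot and jar below 0.046 m and contact force between the fingers and tamper above 1 N), for 0.1 s.
At the end, for the whole second after the job is handed in: The longer rod stands released and practically at rest (under 0.1 m/s) inside the jar, foot down on the jar's floor (within 9 mm), ball up, upright within 11 degrees (angle between tamper's own x axis and vertical below 0.2 rad and height (world z) of tamper above 0.14 m and z of tamper_foot in the frame of jar below 0.015 m and horizontal distance between tamper_foot and jar below 0.046 m and linear speed of tamper below 0.1 m/s and contact force between the fingers and tamper below 0.1 N); the robot touches nothing.
It fails at once if the short rod is moved by more than 30 mm (distance of short_tamper from where it was at the start of the episode above 0.03 m).
It fails at once if the rod is banged into the jar (more than 60 N) (contact force between tamper and jar above 60 N).
It also fails if it takes over 61 s, if anything falls off the work surface, if the arm or the gripper's body presses on something with over 40 N, if the wrist force passes 120 N, or if a joint passes its speed limit or range.

## Working session

There is one attempt and no reset: what is moved stays moved. The work goes in short steps, Python scripts to look and compute and a tool call to move; the robot and the scene stay as the last step left them, time stands still between calls to the robot, and variables do not carry over. Pictures are saved under pics/ and viewed, at most 10 in all, crops included, and the job is handed in when it is done.

Besides the shell and the picture viewer there is one more tool, called in YAML: its name, and indented under it one key for each argument. carry_out: Moves the arm, as the interface text tells. Its arguments: {"type":"object","properties":{"rows":{"type":"array"},"newtons":{"type":"number"}},"required":["rows"]}

```bash
mkdir -p pics; python3 - <<'E'
from rig import get_state,snapshot,ctrl
import cv2,numpy as np
s=get_state();print(s['t'],s['position'],s['eef_rot'],s['opening'],ctrl.tcp_to_tips)
for n in("top","scene"):
    d=snapshot(n);cv2.imwrite(f'pics/{n}.png',d['img'][...,::-1]);np.savez(f'{n}.npz',**d)
    print(n,d['fx'],d['cx'],d['cy'],np.round(d['R'],3).tolist(),d['t'])
E
```

```text
0.0 [ 0.23225868 -0.57999811  0.23868521] [[ 9.28361372e-01  3.71678708e-01 -3.18453489e-04]
 [ 3.71678820e-01 -9.28360663e-01  1.15527056e-03]
 [ 1.33749776e-04 -1.19087098e-03 -9.99999282e-01]] 1.0000744441963576 0.008
top 452.1473436916575 274.73118942198863 209.59302431663448 [[-0.021, -1.0, -0.013], [-0.999, 0.022, -0.045], [0.045, 0.012, -0.999]] [0.02229841 0.52592903 0.69467117]
scene 481.1739048998638 279.2098582465502 207.8163546977778 [[-0.343, 0.939, -0.018], [0.731, 0.255, -0.633], [-0.59, -0.23, -0.774]] [ 0.19992778 -0.37481409  1.22735026]
```

View pics/top.png

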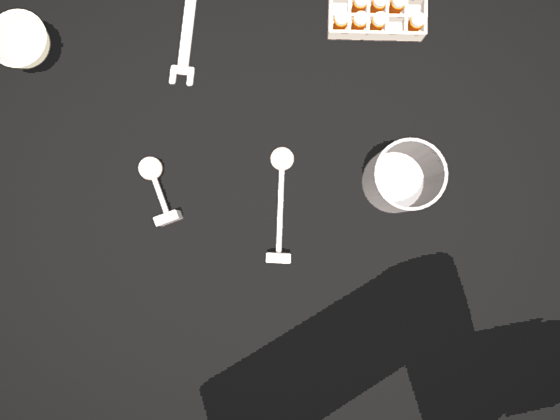

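View pics/scene.png

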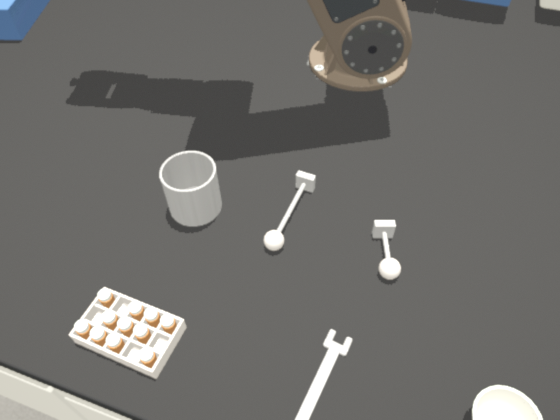

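The top view shows the longer rod with its ball at (282,159) and foot at (279,258). The short rod's ball is at (150,168), and the jar rim is centred near (411,175) with its mouth open upward.

```bash
cat > h.py <<'E'
import numpy as np
def ray(d,u,v,z):
    R,t=d['R'],d['t'];c=-R.T@t
    w=R.T@np.array([(u-d['cx'])/d['fx'],(v-d['cy'])/d['fy'],1.]);return c+w*(z-c[2])/w[2]
E
python3 - <<'E'
from h import *;import cv2
d=dict(np.load('top.npz'));g=cv2.cvtColor(d['img'],cv2.COLOR_RGB2GRAY)
m=(g>110).astype(np.uint8)
def blob(x0,x1,y0,y1,mm):
    ys,xs=np.nonzero(mm[y0:y1,x0:x1]);return xs.mean()+x0,ys.mean()+y0
o=cv2.morphologyEx(m,cv2.MORPH_OPEN,np.ones((9,9)))
b=blob(262,302,140,180,o);f=blob(255,300,245,270,m);sb=blob(132,170,150,184,o)
B=ray(d,*b,.018);F=ray(d,*f,.025);S=ray(d,*sb,.018);print(b,f,sb,'ball',B,'foot',F,'short',S)
a=B-F;print('axis deg',np.degrees(np.arctan2(a[1],a[0])),np.hypot(*a[:2]))
cs=np.zeros_like(m);cs[130:220,355:455]=m[130:220,355:455]
c=max(cv2.findContours(cs,cv2.RETR_EXTERNAL,cv2.CHAIN_APPROX_NONE)[0],key=cv2.contourArea)[:,0]
r=c[(c[:,0]>411)|(c[:,1]<165)]
P=np.array([ray(d,*p,.1)[:2] for p in r])
A=np.c_[2*P,np.ones(len(P))];s=np.linalg.lstsq(A,(P**2).sum(1),rcond=None)[0]
print('jar',s[:2],np.sqrt(s[2]+s[:2]@s[:2]))
# goal tool: down, y perpendicular to rod
ax=a[:2]/np.hypot(*a[:2])
from rig import get_state
from scipy.spatial.transform import Rotation as Ro
st=get_state();R=st['eef_rot']
for sg in(1,-1):
    x=np.r_[sg*ax,0];z=np.array([0,0,-1.]);G=np.c_[x,np.cross(z,x),z]
    print(sg,Ro.from_matrix(R.T@G).as_rotvec())
print('shift tool',R.T@(np.r_[B[:2],.15]-st['position']))
E
```

```text
(np.float64(281.86842105263156), np.float64(158.1688596491228)) (np.float64(277.97134670487105), np.float64(256.3209169054441)) (np.float64(149.7494824016563), np.float64(168.21532091097308)) ball [ 0.60587895 -0.00175996  0.018     ] foot [0.45420956 0.00749798 0.025     ] short [0.5948601  0.20474763 0.018     ]
axis deg -3.4930174647612056 0.1519516834723075
jar [ 0.56726027 -0.1749391 ] 0.05163687497924977
1 [-1.00255368e-03  1.43983355e-04  4.41737019e-01]
-1 [-1.97590641e-04 -1.37582032e-03 -2.69985530e+00]
shift tool [ 0.56177987 -0.39792161  0.08921757]
```

carry_out:
  rows:
    - [0.94, -0.66, 0, 0, 0, 0, -1]
    - [0.94, -0.66, 0, 0, 0, 0, -1]
    - [0.94, -0.66, 0, 0, 0, 0, -1]
    - [0.94, -0.66, 0, 0, 0, 0, -1]
    - [0.94, -0.66, 0, 0, 0, 0, -1]
    - [0.94, -0.66, 0, 0, 0, 0, -1]
    - [0.94, -0.66, 0, 0, 0, 0, -1]
    - [0.94, -0.66, 0, 0, 0, 0, -1]
    - [0.94, -0.66, 0, 0, 0, 0, -1]
    - [0.94, -0.66, 0, 0, 0, 0, -1]

```text
t: 1.35
position: [0.421, -0.2906, 0.2391]
eef_rot: [[0.928, 0.372, -0.0], [0.372, -0.928, 0.0], [-0.0, -0.0, -1.0]]
ft_force: [-0.0, -0.2, 0.1]
opening: 0.998
gripper_force: 0.0
```

carry_out:
  rows:
    - [0.94, -0.66, 0, 0, 0, 0, -1]
    - [0.94, -0.66, 0, 0, 0, 0, -1]
    - [0.94, -0.66, 0, 0, 0, 0, -1]
    - [0.94, -0.66, 0, 0, 0, 0, -1]
    - [0.94, -0.66, 0, 0, 0, 0, -1]
    - [0.94, -0.66, 0, 0, 0, 0, -1]
    - [0.94, -0.66, 0, 0, 0, 0, -1]
    - [0.94, -0.66, 0, 0, 0, 0, -1]
    - [0.94, -0.66, 0, 0, 0, 0, -1]
    - [0, 0, 0, 0, 0, 0, -1]

```text
t: 2.6
position: [0.5905, -0.0302, 0.2387]
eef_rot: [[0.927, 0.374, -0.001], [0.374, -0.927, 0.0], [-0.0, -0.0, -1.0]]
ft_force: [-0.6, -0.8, -0.2]
opening: 0.996
gripper_force: 0.0
```

carry_out:
  rows:
    - [0, 0, 0.5, 0, 0, 0.9, -1]
    - [0, 0, 0.5, 0, 0, 0.9, -1]
    - [0, 0, 0.5, 0, 0, 0.9, -1]
    - [0, 0, 0.5, 0, 0, 0.9, -1]
    - [0, 0, 0.5, 0, 0, 0.8, -1]
    - [0, 0, 0.5, 0, 0, 0, -1]
    - [0, 0, 0, 0, 0, 0, -1]
    - [0, 0, 0, 0, 0, 0, -1]

```text
t: 3.6
position: [0.5901, -0.0321, 0.1497]
eef_rot: [[0.998, -0.058, 0.0], [-0.058, -0.998, -0.0], [0.0, 0.0, -1.0]]
ft_force: [0.8, -0.3, 0.2]
opening: 0.999
gripper_force: 0.0
```

```bash
python3 - <<'E'
from rig import get_state,snapshot
import cv2,numpy as np
s=get_state();print(s['t'],s['position'],np.round(s['eef_rot'],4).tolist(),s['joint_positions'],s['ft_force'])
d=snapshot('wrist');np.savez('w.npz',pos=s['position'],rot=s['eef_rot'],**d);cv2.imwrite('pics/w.png',d['img'][...,::-1]);print(d['mount'],d['fx'],d['cx'],d['cy'])
E
```

```text
3.6 [ 0.5900538  -0.03207052  0.14965886] [[0.9983, -0.0583, 0.0004], [-0.0583, -0.9983, -0.0002], [0.0004, 0.0001, -1.0]] [-9.51175241e+00  3.12563499e+01  9.96018673e+01 -7.13253056e-03
  4.91155639e+01  8.38372039e+01] [ 0.78586225 -0.28643827  0.23970291]
[[ 3.96543759e-04 -9.48894292e-01 -3.15593829e-01  8.03350729e-02]
 [ 9.99999914e-01  3.36928614e-04  2.43458773e-04 -8.47418188e-04]
 [-1.24684049e-04 -3.15593899e-01  9.48894344e-01 -1.35839921e-01]
 [ 0.00000000e+00  0.00000000e+00  0.00000000e+00  1.00000000e+00]] 324.82343167523794 275.4809027305646 204.5508523817756
```

View pics/w.png

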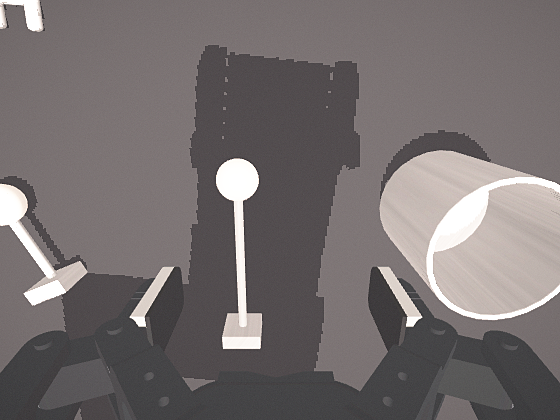

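The wrist view shows the ball at (237,180) and the rod running down to the foot at (242,330). The jar is at the right and the short rod at the left, clear of the fingers.

```bash
python3 - <<'E'
from h import *;import cv2
w=dict(np.load('w.npz'));T=np.eye(4);T[:3,:3]=w['rot'];T[:3,3]=w['pos'];T=T@w['mount']
w['R']=T[:3,:3].T;w['t']=-w['R']@T[:3,3]
g=cv2.cvtColor(w['img'],cv2.COLOR_RGB2GRAY);m=(g>170).astype(np.uint8)
o=cv2.morphologyEx(m[150:215,205:275],cv2.MORPH_OPEN,np.ones((15,15)))
ys,xs=np.nonzero(o);b=(xs.mean()+205,ys.mean()+150)
B=ray(w,*b,.018)
rr=[(np.nonzero(m[y,225:255])[0].mean()+225,y) for y in range(215,305,5)]
P=np.array([ray(w,*p,.021)[:2] for p in rr]);k=np.polyfit(P[:,0],P[:,1],1)
print(b,'ball',B,'axis deg',np.degrees(np.arctan(k[0])))
Q=w['rot'];print('shift',Q.T@(np.r_[B[:2],.012]-w['pos']),'yaw now',np.degrees(np.arctan2(Q[1,0],Q[0,0])))
E
```

```text
(np.float64(236.88017118402283), np.float64(179.42296718972895)) ball [6.05799895e-01 4.95184583e-04 1.80000000e-02] axis deg -3.345093805396475
shift [ 0.01375829 -0.03344845  0.13766022] yaw now -3.3442872720439163
```

carry_out:
  rows:
    - [0.23, -0.54, 0.5, 0, 0, 0, -1]
    - [0.23, -0.54, 0.5, 0, 0, 0, -1]
    - [0, 0, 0.9, 0, 0, 0, -1]
    - [0, 0, 0.9, 0, 0, 0, -1]
    - [0, 0, 0.8, 0, 0, 0, -1]
    - [0, 0, 0.6, 0, 0, 0, -1]
    - [0, 0, 0.35, 0, 0, 0, -0.5]
    - [0, 0, 0, 0, 0, 0, -0.3]
    - [0, 0, 0, 0, 0, 0, -0.1]
    - [0, 0, 0, 0, 0, 0, -0.1]

```text
t: 4.9
position: [0.6059, -0.0004, 0.0136]
eef_rot: [[0.998, -0.059, 0.001], [-0.059, -0.998, -0.0], [0.001, 0.0, -1.0]]
ft_force: [-0.1, -0.4, 0.2]
opening: 0.552
gripper_force: 0.0
```

carry_out:
  rows:
    - [0, 0, 0, 0, 0, 0, 0.0]
    - [0, 0, 0, 0, 0, 0, 0.1]
    - [0, 0, 0, 0, 0, 0, 0.2]
    - [0, 0, 0, 0, 0, 0, 0.3]
    - [0, 0, 0, 0, 0, 0, 0.3]
    - [0, 0, 0, 0, 0, 0, 0.3]
    - [0, 0, 0, 0, 0, 0, 0.3]
    - [0, 0, 0, 0, 0, 0, 0.3]
  newtons: 80

```text
t: 5.9
position: [0.6057, -0.0002, 0.0133]
eef_rot: [[0.998, -0.059, 0.001], [-0.059, -0.998, -0.0], [0.001, 0.0, -1.0]]
ft_force: [-1.3, 2.7, 6.5]
opening: 0.382
gripper_force: 78.7
```

carry_out:
  rows:
    - [0, 0, -0.2, 0, 0, 0, 0.3]
    - [0, 0, -0.4, 0, 0, 0, 0.3]
    - [0, 0, -0.6, 0, 0, 0, 0.3]
    - [0, 0, -0.8, 0, 0, 0, 0.3]
    - [0, 0, -0.9, 0, 0, 0, 0.3]
    - [0, 0, -0.9, 0, 0, 0, 0.3]
    - [0, 0, -0.9, 0, 0, 0, 0.3]
    - [0, 0, -0.9, 0, 0, 0, 0.3]
    - [0, 0, -0.9, 0, 0, 0, 0.3]
    - [0, 0, -0.7, 0, 0, 0, 0.3]

```text
t: 7.15
position: [0.6055, -0.0003, 0.2312]
eef_rot: [[0.998, -0.059, 0.002], [-0.059, -0.998, -0.0], [0.002, 0.0, -1.0]]
ft_force: [0.5, -0.1, -2.0]
opening: 0.378
gripper_force: 79.5
```

carry_out:
  rows:
    - [0, 0, -0.7, 0, 0, 0, 0.3]
    - [0, 0, -0.7, 0, 0, 0, 0.3]
    - [0, 0, -0.4, 0, 0, 0, 0.3]
    - [0, 0, -0.2, 0, 0, 0, 0.3]
    - [0, 0, 0, 0, 0, 0, 0.3]
    - [0, 0, 0, 0, 0, 0, 0.3]

```text
t: 7.9
position: [0.6054, -0.0003, 0.2881]
eef_rot: [[0.998, -0.059, -0.001], [-0.059, -0.998, 0.0], [-0.001, 0.0, -1.0]]
ft_force: [1.1, 0.3, -1.2]
opening: 0.383
gripper_force: 79.5
```

```bash
cat > look.py <<'E'
import sys,cv2,numpy as np
from rig import get_state,snapshot
n=sys.argv[1];s=get_state();print(s['t'],s['position'],s['opening'],s['gripper_force'],s['ft_force'],s['ft_torque'])
im=np.hstack([cv2.resize(snapshot(k)['img'],(400,300),interpolation=cv2.INTER_AREA) for k in('wrist','scene')])
cv2.imwrite(f'pics/{n}.png',im[...,::-1])
E
python3 look.py lift
```

```text
7.9 [ 6.05393784e-01 -3.14208745e-04  2.88076220e-01] 0.3827986157481558 79.45911526679993 [ 1.07702902  0.33236489 -1.24126891] [-0.00598924 -0.2097811   0.03235968]
```

View pics/lift.png

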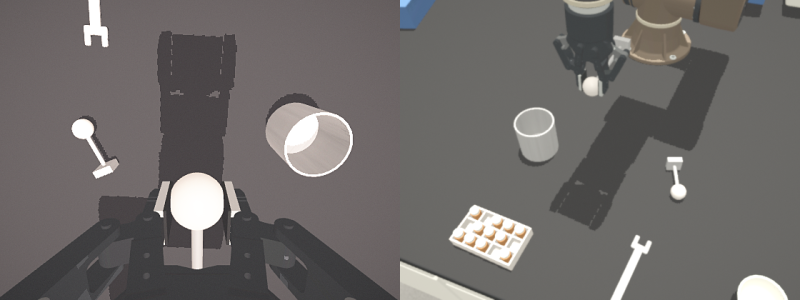

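The rod is held level by its ball, between the pads at (197,200) in the wrist half, and the short rod and jar are undisturbed. Easing the grip next.

carry_out:
  rows:
    - [0, 0, 0, 0, 0, 0, 0.24]
    - [0, 0, 0, 0, 0, 0, 0.23]
    - [0, 0, 0, 0, 0, 0, 0.22]
    - [0, 0, 0, 0, 0, 0, 0.22]

```text
t: 8.5
position: [0.6056, -0.0003, 0.2888]
eef_rot: [[0.998, -0.059, 0.0], [-0.059, -0.998, -0.0], [0.0, 0.0, -1.0]]
ft_force: [0.9, -0.9, -2.0]
opening: 0.396
gripper_force: 47.4
```

carry_out:
  rows:
    - [0, 0, 0, 0, 0, 0, 0.214]
    - [0, 0, 0, 0, 0, 0, 0.208]
    - [0, 0, 0, 0, 0, 0, 0.202]
    - [0, 0, 0, 0, 0, 0, 0.198]
    - [0, 0, 0, 0, 0, 0, 0.198]

```text
t: 9.12
position: [0.6057, -0.0003, 0.2887]
eef_rot: [[0.998, -0.059, 0.0], [-0.059, -0.998, -0.0], [0.0, 0.0, -1.0]]
ft_force: [0.8, 0.2, -2.4]
opening: 0.401
gripper_force: 24.5
```

carry_out:
  rows:
    - [0, 0, 0, 0, 0, 0, 0.193]
    - [0, 0, 0, 0, 0, 0, 0.19]
    - [0, 0, 0, 0, 0, 0, 0.187]
    - [0, 0, 0, 0, 0, 0, 0.187]
    - [0, 0, 0, 0, 0, 0, 0.187]
    - [0, 0, 0, 0, 0, 0, 0.187]
    - [0, 0, 0, 0, 0, 0, 0.187]
    - [0, 0, 0, 0, 0, 0, 0.187]
    - [0, 0, 0, 0, 0, 0, 0.187]
    - [0, 0, 0, 0, 0, 0, 0.187]

```text
t: 10.38
position: [0.6056, -0.0003, 0.2888]
eef_rot: [[0.998, -0.059, 0.0], [-0.059, -0.998, -0.0], [0.0, 0.0, -1.0]]
ft_force: [0.2, -0.1, -2.4]
opening: 0.411
gripper_force: 15.0
```

```bash
python3 look.py ease
```

```text
10.375 [ 6.05610337e-01 -3.22091021e-04  2.88786083e-01] 0.41086693996933243 14.991503208875656 [ 0.22496089 -0.10893569 -2.40574063] [-0.02421891  0.0092935  -0.06786817]
```

View pics/ease.png

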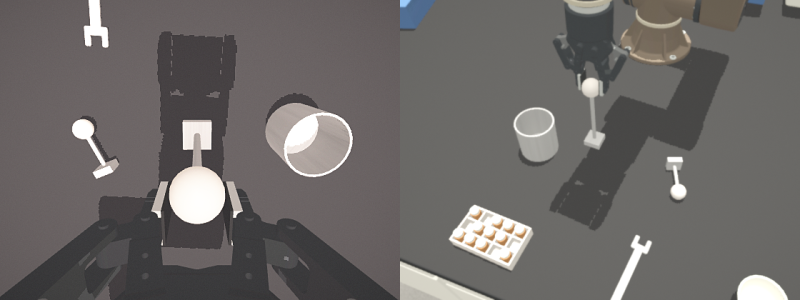

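The rod has swung down and hangs, with its foot at (197,134) in the wrist half, directly below the ball. I'll ease a little further, let it settle, then tighten.

carry_out:
  rows:
    - [0, 0, 0, 0, 0, 0, 0.184]
    - [0, 0, 0, 0, 0, 0, 0.182]
    - [0, 0, 0, 0, 0, 0, 0.182]
    - [0, 0, 0, 0, 0, 0, 0.182]
    - [0, 0, 0, 0, 0, 0, 0.182]
    - [0, 0, 0, 0, 0, 0, 0.182]
    - [0, 0, 0, 0, 0, 0, 0.182]
    - [0, 0, 0, 0, 0, 0, 0.182]

```text
t: 11.48
position: [0.6056, -0.0003, 0.2888]
eef_rot: [[0.998, -0.059, 0.0], [-0.059, -0.998, -0.0], [0.0, 0.0, -1.0]]
ft_force: [-0.5, 0.4, -1.7]
opening: 0.409
gripper_force: 11.1
```

carry_out:
  rows:
    - [0, 0, 0, 0, 0, 0, 0.19]
    - [0, 0, 0, 0, 0, 0, 0.2]
    - [0, 0, 0, 0, 0, 0, 0.22]
    - [0, 0, 0, 0, 0, 0, 0.24]
    - [0, 0, 0, 0, 0, 0, 0.25]
    - [0, 0, 0, 0, 0, 0, 0.25]

```text
t: 12.22
position: [0.6056, -0.0003, 0.2888]
eef_rot: [[0.998, -0.059, 0.0], [-0.059, -0.998, -0.0], [0.0, 0.0, -1.0]]
ft_force: [0.5, -0.2, -2.5]
opening: 0.388
gripper_force: 56.3
```

```bash
python3 - <<'E'
from h import *;import cv2
from rig import get_state,snapshot
s=get_state();w=snapshot('wrist')
T=np.eye(4);T[:3,:3]=s['eef_rot'];T[:3,3]=s['position'];T=T@w['mount']
w['R']=T[:3,:3].T;w['t']=-w['R']@T[:3,3]
print(s['position'],s['gripper_force'],s['ft_torque'])
g=cv2.cvtColor(w['img'],cv2.COLOR_RGB2GRAY);m=(g>150).astype(np.uint8)
sub=m[160:216,245:310];ys,xs=np.nonzero(sub)
print('foot px box',xs.min()+245,xs.max()+245,ys.min()+160,ys.max()+160)
# top face of foot: 14 mm above end; edges of its far side
bz=s['position'][2]+.005
for v in (ys.min()+160,ys.max()+160): print(ray(w,(xs.min()+xs.max())/2+245,v,bz-.146),ray(w,(xs.min()+xs.max())/2+245,v,bz-.160))
cv2.imwrite('pics/foot.png',cv2.resize(w['img'][140:320,200:360,::-1],None,fx=3,fy=3))
J=np.array([.5673,-.1749]);F=s['position'][:2];print('jar shift tool',s['eef_rot'].T@np.r_[J-F,0])
E
```

```text
[ 6.05610691e-01 -2.97446620e-04  2.88763772e-01] 56.2531578540802 [ 0.01417832  0.02160534 -0.03272741]
foot px box 256 295 170 215
[ 0.62546933 -0.00071038  0.14776377] [ 6.22415713e-01 -5.34239526e-04  1.33763772e-01]
[0.58395687 0.00173144 0.14776377] [0.57880394 0.00203106 0.13376377]
jar shift tool [-2.79186669e-02  1.76562478e-01  1.16112575e-05]
```

View pics/foot.png

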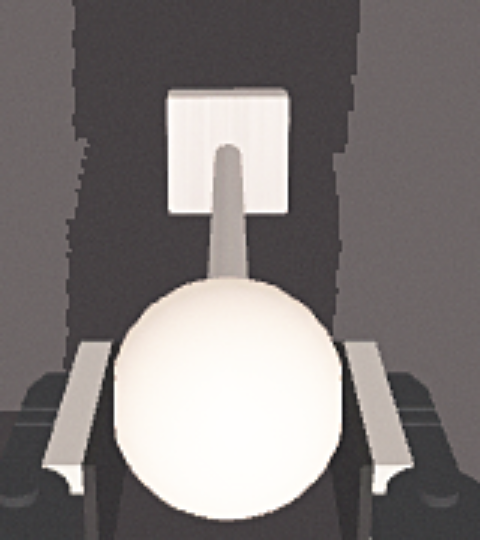

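The crop shows the foot square centred under the ball, with its top face centre about where the ball is, so the rod is plumb. Now I'll carry it over the jar.

carry_out:
  rows:
    - [-0.03, 0.2, 0, 0, 0, 0, 0.25]
    - [-0.08, 0.5, 0, 0, 0, 0, 0.25]
    - [-0.13, 0.8, 0, 0, 0, 0, 0.25]
    - [-0.15, 0.95, 0, 0, 0, 0, 0.25]
    - [-0.15, 0.95, 0, 0, 0, 0, 0.25]
    - [-0.15, 0.95, 0, 0, 0, 0, 0.25]
    - [-0.13, 0.8, 0, 0, 0, 0, 0.25]
    - [-0.08, 0.5, 0, 0, 0, 0, 0.25]
    - [-0.03, 0.23, 0, 0, 0, 0, 0.25]
    - [0, 0, 0, 0, 0, 0, 0.25]

```text
t: 13.52
position: [0.5673, -0.1749, 0.2888]
eef_rot: [[0.998, -0.06, -0.0], [-0.06, -0.998, 0.0], [-0.0, -0.0, -1.0]]
ft_force: [0.9, -0.2, -2.8]
opening: 0.387
gripper_force: 56.2
```

```bash
python3 look.py over
```

```text
13.525 [ 0.56727065 -0.17487807  0.28876203] 0.38715792332233234 56.16657793521881 [ 0.87398718 -0.20682645 -2.78456417] [0.02624448 0.01893426 0.00129326]
```

View pics/over.png

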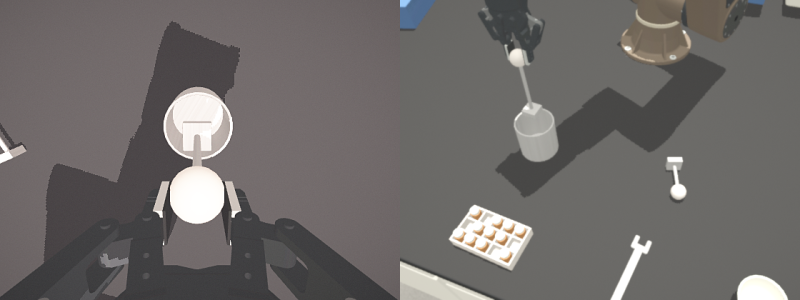

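The foot sits over the jar mouth: foot at (197,134), rim centred at (198,125) in the wrist half. Lowering now.

carry_out:
  rows:
    - [0, 0, 0.2, 0, 0, 0, 0.25]
    - [0, 0, 0.4, 0, 0, 0, 0.25]
    - [0, 0, 0.5, 0, 0, 0, 0.25]
    - [0, 0, 0.5, 0, 0, 0, 0.25]
    - [0, 0, 0.5, 0, 0, 0, 0.25]
    - [0, 0, 0.5, 0, 0, 0, 0.25]
    - [0, 0, 0.5, 0, 0, 0, 0.25]
    - [0, 0, 0.3, 0, 0, 0, 0.25]
    - [0, 0, 0.2, 0, 0, 0, 0.25]
    - [0, 0, 0, 0, 0, 0, 0.25]

```text
t: 14.88
position: [0.5673, -0.1748, 0.1806]
eef_rot: [[0.998, -0.059, -0.0], [-0.059, -0.998, -0.0], [-0.0, 0.0, -1.0]]
ft_force: [-0.6, 0.1, -2.4]
opening: 0.389
gripper_force: 56.2
```

carry_out:
  rows:
    - [0, 0, 0.1, 0, 0, 0, 0.25]
    - [0, 0, 0.1, 0, 0, 0, 0.25]
    - [0, 0, 0.1, 0, 0, 0, 0.25]
    - [0, 0, 0, 0, 0, 0, 0.25]

```text
t: 15.38
position: [0.5672, -0.1747, 0.1716]
eef_rot: [[0.998, -0.059, -0.0], [-0.059, -0.998, 0.0], [-0.0, -0.0, -1.0]]
ft_force: [-1.0, -0.3, -2.3]
opening: 0.391
gripper_force: 56.2
```

carry_out:
  rows:
    - [0, 0, 0.04, 0, 0, 0, 0.25]
    - [0, 0, 0.04, 0, 0, 0, 0.25]
    - [0, 0, 0.04, 0, 0, 0, 0.25]
    - [0, 0, 0.04, 0, 0, 0, 0.25]
    - [0, 0, 0.03, 0, 0, 0, 0.25]
    - [0, 0, 0.03, 0, 0, 0, 0.25]
    - [0, 0, 0, 0, 0, 0, 0.25]
    - [0, 0, 0, 0, 0, 0, 0.25]

```text
t: 16.38
position: [0.5673, -0.1748, 0.1652]
eef_rot: [[0.998, -0.059, 0.0], [-0.059, -0.998, -0.0], [0.0, 0.0, -1.0]]
ft_force: [0.0, 0.5, -2.8]
opening: 0.387
gripper_force: 56.2
```

carry_out:
  rows:
    - [0, 0, 0.03, 0, 0, 0, 0.25]
    - [0, 0, 0.03, 0, 0, 0, 0.25]
    - [0, 0, 0.03, 0, 0, 0, 0.25]
    - [0, 0, 0, 0, 0, 0, 0.25]
    - [0, 0, 0, 0, 0, 0, 0.25]

```text
t: 17.0
position: [0.5674, -0.1748, 0.1626]
eef_rot: [[0.998, -0.059, 0.0], [-0.059, -0.998, -0.0], [0.0, 0.0, -1.0]]
ft_force: [-0.7, -0.2, 1.3]
opening: 0.39
gripper_force: 56.4
```

carry_out:
  rows:
    - [0, 0, 0.02, 0, 0, 0, 0.25]
    - [0, 0, 0, 0, 0, 0, 0.25]
    - [0, 0, 0, 0, 0, 0, 0.25]

```text
t: 17.38
position: [0.5677, -0.1749, 0.1626]
eef_rot: [[0.998, -0.059, 0.001], [-0.059, -0.998, -0.001], [0.001, 0.001, -1.0]]
ft_force: [-0.7, 0.9, 5.6]
opening: 0.384
gripper_force: 56.9
```

The foot is on the floor: the force on the tool rises as I lower, while the height stays at 0.1626 m. Easing the grip in small steps to release.

carry_out:
  rows:
    - [0, 0, 0, 0, 0, 0, 0.235]
    - [0, 0, 0, 0, 0, 0, 0.22]
    - [0, 0, 0, 0, 0, 0, 0.21]
    - [0, 0, 0, 0, 0, 0, 0.2]
    - [0, 0, 0, 0, 0, 0, 0.19]
    - [0, 0, 0, 0, 0, 0, 0.184]
    - [0, 0, 0, 0, 0, 0, 0.178]
    - [0, 0, 0, 0, 0, 0, 0.172]
    - [0, 0, 0, 0, 0, 0, 0.166]
    - [0, 0, 0, 0, 0, 0, 0.16]

```text
t: 18.62
position: [0.5671, -0.1747, 0.1616]
eef_rot: [[0.998, -0.059, -0.001], [-0.059, -0.998, 0.0], [-0.001, -0.0, -1.0]]
ft_force: [0.1, 0.1, -0.2]
opening: 0.416
gripper_force: 0.3
```

carry_out:
  rows:
    - [0, 0, 0, 0, 0, 0, 0.15]
    - [0, 0, 0, 0, 0, 0, 0.13]
    - [0, 0, 0, 0, 0, 0, 0.1]
    - [0, 0, 0, 0, 0, 0, 0.0]
    - [0, 0, 0, 0, 0, 0, -0.15]
    - [0, 0, 0, 0, 0, 0, -0.3]
    - [0, 0, 0, 0, 0, 0, -0.3]
    - [0, 0, 0, 0, 0, 0, -0.3]

```text
t: 19.62
position: [0.5673, -0.1748, 0.1619]
eef_rot: [[0.998, -0.059, 0.0], [-0.059, -0.998, -0.0], [0.0, 0.0, -1.0]]
ft_force: [-0.7, 0.3, 0.2]
opening: 0.645
gripper_force: 0.0
```

```bash
python3 look.py rel
```

```text
19.625 [ 0.56732135 -0.17476963  0.16192563] 0.645124095150372 0.0 [-0.68728962  0.3219816   0.2283667 ] [0.01417468 0.01036937 0.0001845 ]
```

View pics/rel.png

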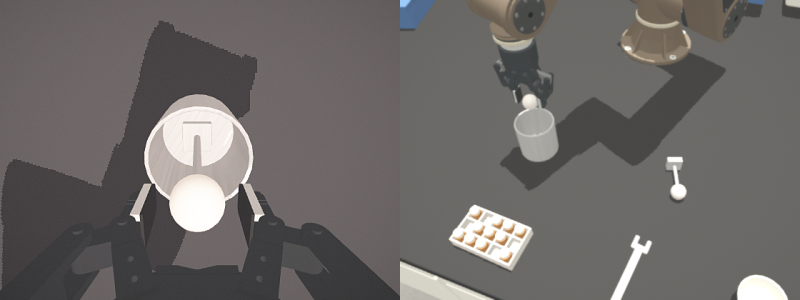

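The rod stands upright in the jar with its foot at (197,133) in the wrist half, and both pads are clear of the ball. Retreating straight up.

carry_out:
  rows:
    - [0, 0, -0.3, 0, 0, 0, -0.4]
    - [0, 0, -0.6, 0, 0, 0, -0.4]
    - [0, 0, -0.8, 0, 0, 0, -0.4]
    - [0, 0, -0.8, 0, 0, 0, -0.4]
    - [0, 0, -0.6, 0, 0, 0, -0.4]
    - [0, 0, -0.3, 0, 0, 0, -0.4]
    - [0, 0, 0, 0, 0, 0, -0.4]
    - [0, 0, 0, 0, 0, 0, -0.4]

```text
t: 20.72
position: [0.5671, -0.1747, 0.2632]
eef_rot: [[0.998, -0.059, -0.001], [-0.059, -0.998, 0.0], [-0.001, -0.0, -1.0]]
ft_force: [0.6, -0.4, -0.9]
opening: 0.699
gripper_force: 0.0
```

```bash
python3 look.py end
```

```text
20.725 [ 0.56707569 -0.17468008  0.26322939] 0.6986999595133645 0.0 [ 0.6376847  -0.42183058 -0.87193089] [ 0.0049721   0.02574871 -0.03031371]
```

View pics/end.png

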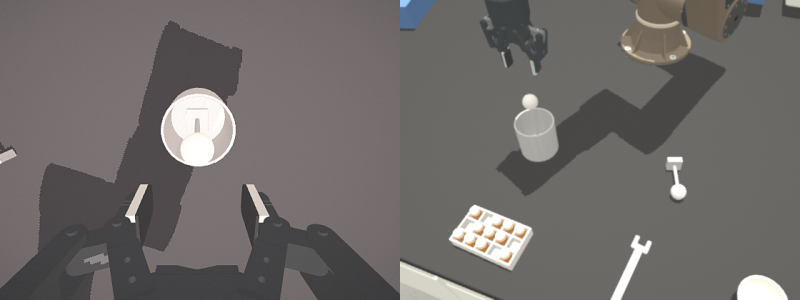

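The ball is still at (530,102) in the scene half, so the rod is standing upright, and the gripper is clear above it.

```bash
python3 -c "
from rig import ticket;print(ticket.job_done())"
```

```text
the job is handed in; nothing more can be done
None
```

The longer rod stands upright and released in the steel jar, the short rod was left untouched, and the job is handed in (about 21 s of the 61 s used; no verdict was returned).

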